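# Restock the flower shop shelf: old stock forward, new stock behind

### The job

Restock the tin row and the carton row on the low shelf: slide the older tins and the older cartons forward in their trays, without lifting them, until each row stands closed up against its front lip (the end nearest the robot), and gently stand the new tin and the new carton from the counter upright in the tray of their own kind, close up behind the older ones. Leave the vases and everything else on the counter where they are.

Things in the scene. Friction and masses are not known exactly. Their poses are not given: they have to be found in the camera images.
- tray_tin: Grey fixed tray of the round tin row; place among the three varies. 258 x 74 mm; floor 4 mm thick; 4 mm walls all round, 20 mm above the floor; inside 250 (x) x 66 mm (y). Origin: centre of underside, 18 mm above the counter. x runs along the row, front lip to back (away from the robot at yaw 0), y across. Inner faces: front lip x = -125 mm, back wall x = +125 mm. Floor surface z = 4 mm.
- tray_carton: Grey fixed tray of the square carton row; place among the three varies. 258 x 74 mm; floor 4 mm thick; 4 mm walls all round, 20 mm above the floor; inside 250 (x) x 66 mm (y). Origin: centre of underside, 18 mm above the counter. x runs along the row, front lip to back (away from the robot at yaw 0), y across. Inner faces: front lip x = -125 mm, back wall x = +125 mm. Floor surface z = 4 mm.
- tray_vase: Grey fixed tray of the vase row; place among the three varies. 258 x 74 mm; floor 4 mm thick; 4 mm walls all round, 20 mm above the floor; inside 250 (x) x 66 mm (y). Origin: centre of underside, 18 mm above the counter. x runs along the row, front lip to back (away from the robot at yaw 0), y across. Inner faces: front lip x = -125 mm, back wall x = +125 mm. Floor surface z = 4 mm.
- tin_lip (a point): Point on the floor of the tin tray, at the middle of the inner face of its front lip; x runs back along the row, y across, z up.
- tin_old_front: Plain metal tin with a paper label, an upright cylinder 60 mm in diameter, 80 mm tall, about 0.25 kg. Older stock: the one nearer the lip in the tin tray, standing loose on the tray floor. Origin: centre of its underside, z up.
- tin_old_rear: Plain metal tin with a paper label, an upright cylinder 60 mm in diameter, 80 mm tall, about 0.25 kg. Older stock: the one farther back in the tin tray. The room behind is at first too short for another tin; fingers fit behind it, above the back wall. Slides with a few N; pushed low down it stays upright and shoves the front one along. Origin: centre of its underside, z up.
- tin_new: Plain metal tin with a paper label, an upright cylinder 60 mm in diameter, 80 mm tall, about 0.25 kg. New stock: stands alone on the counter to the left or right of the shelf. Origin: centre of its underside, z up.
- carton_lip (a point): Point on the floor of the carton tray, at the middle of the inner face of its front lip; x runs back along the row, y across, z up.
- carton_old_front: Plain brown cardboard carton, square, 56 x 56 mm and 84 mm tall, sides along its x and y, about 0.2 kg. Older stock: the one nearer the lip in the carton tray, standing loose on the tray floor. Origin: centre of its underside, z up.
- carton_old_rear: Plain brown cardboard carton, square, 56 x 56 mm and 84 mm tall, sides along its x and y, about 0.2 kg. Older stock: the one farther back in the carton tray. The room behind is at first too short for another carton; fingers fit behind it, above the back wall. Slides with a few N; pushed low down it stays upright and shoves the front one along. Origin: centre of its underside, z up.
- carton_new: Plain brown cardboard carton, square, 56 x 56 mm and 84 mm tall, sides along its x and y, about 0.2 kg. New stock: stands alone on the counter to the left or right of the shelf. Origin: centre of its underside, z up.
- vase_a: White ceramic bud vase with a narrow neck, 56 mm in diameter, 125 mm tall, front one in the vase tray. Bystander. Origin: centre of underside.
- vase_b: White ceramic bud vase with a narrow neck, 56 mm in diameter, 125 mm tall, rear one in the vase tray. Bystander. Origin: centre of underside.
- shelf: Low dark wooden shelf board, 310 (x) x 370 (y) x 18 mm, fixed flat on the counter; the three trays stand on it. Origin: centre of underside, at counter height.
- pot: Terracotta pot, 90 mm across the rim, 85 mm tall, two small handles (about 120 mm over them), on the counter. Bystander. Origin: centre of underside.
- spray_bottle: Green plastic bottle, 66 mm in diameter, 170 mm tall, on the counter. Bystander. Origin: centre of underside.
- jar: Amber glass jar with a metal lid, 70 mm in diameter, 90 mm tall, on the counter. Bystander. Origin: centre of underside.
- spool: Lilac ribbon spool lying flat, 90 mm in diameter, 40 mm high, on the counter. Bystander. Origin: centre of underside.
- stapler: Red and black stapler lying along its x, 120 x 34 x 39 mm, on the counter. Bystander. Origin: centre of underside.
- mug: Blue mug, 72 mm in diameter, 85 mm tall, handle to its +y, on the counter. Bystander. Origin: centre of underside.
There are look-alikes about, which are no part of the job. What is shaped like the carton_old_front but turquoise is not meant.

How it is judged (in metres and radians):
At the end, for the whole second after the job is handed in: In both trays, from the lip back: old front one (max 15 mm off the lip), old rear one (max 25 mm short of its closed-up place), new one; neighbours max 15 mm apart; all upright (0.1 rad) on the tray floor, within 13 mm of the centre line, at rest (x of tin_old_front in the frame of tin_lip below 0.045 m and x of tin_old_rear in the frame of tin_lip between 0.06 and 0.115 m and horizontal distance between tin_old_rear and tin_old_front below 0.075 m and x of tin_new in the frame of tin_lip above 0.12 m and horizontal distance between tin_new and tin_old_rear below 0.075 m and y of tin_old_front in the frame of tin_lip between -0.013 and 0.013 m and z of tin_old_front in the frame of tin_lip between -0.006 and 0.006 m and angle between each of tin_old_front, tin_old_rear, tin_new, carton_old_front, carton_old_rear, carton_new's own z axis and vertical below 0.1 rad and linear speed of each of tin_old_front, tin_old_rear, tin_new, carton_old_front, carton_old_rear, carton_new below 0.02 m/s and y of tin_old_rear in the frame of tin_lip between -0.013 and 0.013 m and z of tin_old_rear in the frame of tin_lip between -0.006 and 0.006 m and y of tin_new in the frame of tin_lip between -0.013 and 0.013 m and z of tin_new in the frame of tin_lip between -0.006 and 0.006 m and x of carton_old_front in the frame of carton_lip below 0.043 m and x of carton_old_rear in the frame of carton_lip between 0.056 and 0.109 m and horizontal distance between carton_old_rear and carton_old_front below 0.071 m and x of carton_new in the frame of carton_lip above 0.112 m and horizontal distance between carton_new and carton_old_rear below 0.071 m and y of carton_old_front in the frame of carton_lip between -0.013 and 0.013 m and z of carton_old_front in the frame of carton_lip between -0.006 and 0.006 m and y of carton_old_rear in the frame of carton_lip between -0.013 and 0.013 m and z of carton_old_rear in the frame of carton_lip between -0.006 and 0.006 m and y of carton_new in the frame of carton_lip between -0.013 and 0.013 m and z of carton_new in the frame of carton_lip between -0.006 and 0.006 m); the robot touches nothing.
It fails at once if older stock is lifted more than 12 mm off its tray floor (z of any of tin_old_front, tin_old_rear in the frame of tin_lip above 0.012 m or z of any of carton_old_front, carton_old_rear in the frame of carton_lip above 0.012 m).
It fails at once if new stock is dropped or rammed into its tray (over 60 N) (contact force between tin_new and tray_tin above 60 N or contact force between carton_new and tray_carton above 60 N).
It fails at once if a tin or carton is knocked over (tilted more than 0.6 rad) (angle between any of tin_old_front, tin_old_rear, tin_new, carton_old_front, carton_old_rear, carton_new's own z axis and vertical above 0.6 rad).
It fails at once if a vase is moved more than 20 mm (distance of any of vase_a, vase_b from where it was at the start of the episode above 0.02 m).
It fails at once if a bystander on the counter is moved more than 30 mm (distance of any of pot, spray_bottle, jar, spool, stapler, mug from where it was at the start of the episode above 0.03 m).
It also fails if it takes over 72 s, if anything falls off the work surface, if the arm or the gripper's body presses on something with over 40 N, if the wrist force passes 120 N, or if a joint passes its speed limit or range.

### The arm

A 6-joint arm with a two-finger parallel gripper is mounted at the origin on the work surface. World frame = base frame: x ahead of the robot, y to its left, z up, the work surface at z = 0. Lengths are in m, angles in degrees, forces in N, time in s.
With the tool pointing down it reaches from about 0.325 to 0.85 m from the base axis. Payload 15.5 kg.
Tool frame: the origin (TCP) lies midway between the tips of the shut fingers; the grasp point (between the pads) lies 19 mm behind it; z points along the fingers, y is the line along which they close (so a half turn about z gives the same grasp; the last joint's range is limited). The gripper opens to 91 mm and grips with 3 to 60 N. Pads are 32 mm wide; open, the fingers measure 118 mm over their backs; the gripper's body (76 mm by 178 mm) begins 60 mm behind the grasp point.
Start: joints at [-76.805, 28.281, 77.091, -0, 74.628, -5.472], TCP at [0.2, -0.592, 0.191] pointing down, gripper open.
Joint ranges: [-166.48, 166.48], [-47.26, 123.95], [12.59, 153.08], [-70.14, 250.14], [6.76, 159.57], [-176.63, 176.63]. Speed limits (degrees/s): [108.29, 108.29, 147.25, 172.46, 172.46, 172.46].

### API

Orientations are given as a 3x3 rotation matrix whose columns are the frame's x, y, z axes.
In Python, from bench import ctrl gives the robot as it stands. The module is installed in compiled form; this text tells all that it offers. Calls block until the motion is done:
- ctrl.goto(position, orientation): joint-space move of the TCP to a pose.
- ctrl.move_l(position, vel=0.15, ori=None, contact_N=None): straight line of the TCP; ori=None keeps the orientation; vel is the mean speed in m/s. With contact_N (N) it stops when the force on the tool has changed by that much, and returns True; else False.
- ctrl.movej(angles): joint-space move.
- ctrl.command_gripper(opening): opening from 0.0 (shut) to 1.0 (fully open); the grip force is fixed at half the most; returns when the fingers have stopped.
- ctrl.sleep(seconds).
- ctrl.ik(position, orientation): joint angles nearest the present ones, or None.
- ctrl.read_camera(name): name is "scene" or "side" or "wrist"; returns the picture (400x640x3 uint8, blue, green, red); there is no depth.
- ctrl.camera_params(name): a dict with "fx", "fy", "cx", "cy" (pixels), "D" ([k1, k2, p1, p2, k3] as OpenCV has them; the pictures are not rectified), "pose" (4x4, takes a point from camera to world coordinates); the wrist camera has in their place "T_tool_cam" (4x4, takes a point from camera to tool coordinates, whose origin is the TCP and whose axes are the flange's). Camera axes: x right, y up, looking along -z (the intrinsics and any distortion apply to the point x, -y, -z); pixel columns grow to the right and rows downward; lengths in m; the calibration is good to about 2 mm. A picture is of the moment at which its call begins: read the wrist's pose just before it. camera_params takes no time and is no camera call.
A pose or a line that the arm cannot do raises ctrl.MotionError and nothing moves.
- ctrl.sign_off(): hands the job in; it is judged then, once.
Readings, each from a call of its own:
- ctrl.current_t(): time.
- ctrl.current_q(): joint angles.
- ctrl.current_dq(): joint speeds.
- ctrl.current_effort(): joint torques, N m.
- ctrl.current_tool_pos(): TCP position.
- ctrl.current_eef_rot(): TCP orientation.
- ctrl.current_contact_force(): force on the tool from outside, world axes, zero at the start.
- ctrl.current_wrist_torque(): the same for the moment, N m.
- ctrl.current_grip_width(): opening from 0.0 (shut) to 1.0 (fully open).
- ctrl.current_grasp_force(): force on a finger pad.
Only numpy, scipy, OpenCV 4.12 (cv2) and the standard library are available. Lean on these libraries where they do the work, as an engineer would, in place of code of your own. Each camera call takes 0.05 s, during which the arm holds its last target. There are 200 camera calls.

## Working session

There is one attempt and no reset: what is moved stays moved. The work goes in short steps, each a Python script; the robot and the scene stay as the last script left them, time stands still between calls to the robot, and variables do not carry over. Pictures are saved under pics/ and viewed, at most 10 in all, crops included, and the job is handed in when it is done.

```bash
mkdir -p pics; python3 - <<'E'
from bench import ctrl
import cv2,numpy as np
np.set_printoptions(precision=4,suppress=True)
for n in ("scene","side"):
    cv2.imwrite(f"pics/{n}0.png",ctrl.read_camera(n)); p=ctrl.camera_params(n); print(n,p)
print(ctrl.camera_params("wrist"),ctrl.current_eef_rot(),ctrl.current_t())
E
```

```text
scene {'fx': 519.5665474978805, 'fy': 519.5665474978805, 'cx': 314.6989773216746, 'cy': 196.4708704304178, 'D': array([-0.11,  0.  ,  0.  ,  0.  ,  0.  ]), 'pose': array([[ 0.7655, -0.3647,  0.5301,  1.3115],
       [ 0.6433,  0.4477, -0.621 , -0.8792],
       [-0.0108,  0.8164,  0.5774,  0.8624],
       [ 0.    ,  0.    ,  0.    ,  1.    ]])}
side {'fx': 479.4946403842584, 'fy': 479.4946403842584, 'cx': 318.86675654415353, 'cy': 200.40048663347437, 'D': array([-0.0837,  0.    ,  0.    ,  0.    ,  0.    ]), 'pose': array([[-0.8653,  0.3408, -0.3677,  0.0408],
       [-0.5013, -0.5849,  0.6376,  0.8883],
       [ 0.0023,  0.736 ,  0.6769,  0.9749],
       [ 0.    ,  0.    ,  0.    ,  1.    ]])}
{'fx': 309.52752992561307, 'fy': 309.52752992561307, 'cx': 323.4653356571584, 'cy': 198.10528096596795, 'D': array([-0.0309,  0.    ,  0.    ,  0.    ,  0.    ]), 'T_tool_cam': array([[-0.0001,  0.9627,  0.2705,  0.0774],
       [ 1.    ,  0.0001, -0.0003,  0.0003],
       [-0.0003,  0.2705, -0.9627, -0.1938],
       [ 0.    ,  0.    ,  0.    ,  1.    ]])} [[ 0.9474  0.3201 -0.0002]
 [ 0.3201 -0.9474  0.001 ]
 [ 0.0001 -0.001  -1.    ]] 0.1
```

View pics/scene0.png

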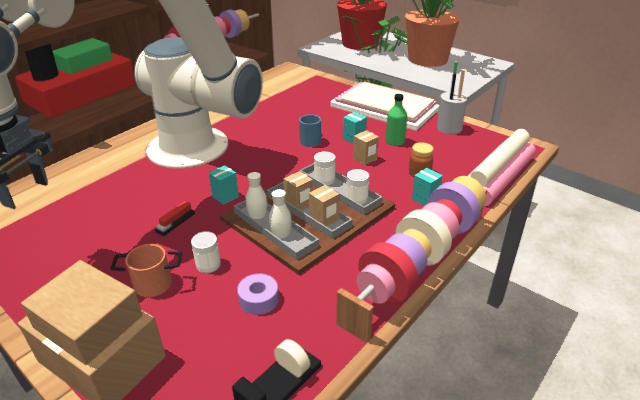

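View pics/side0.png

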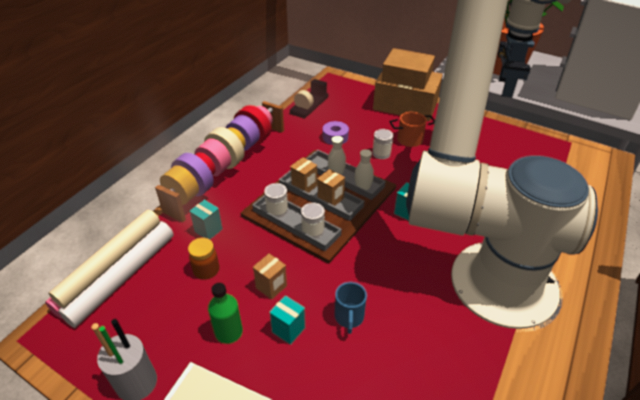

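Scene view: the vase row is nearest the camera (vases ~(257,197) and (280,215)). The carton row is in the middle (298,190), (323,205), and the tin row is far (324,167), (357,185). The only white tin off the shelf is at (206,252). Box candidates on the counter are the brown one at (366,148) and turquoise ones at (223,184), (355,127), (428,186). Brown fits carton_new, so I'll confirm it in an enlarged crop.

```bash
cat > h.py <<'E'
import cv2,numpy as np
from bench import ctrl
np.set_printoptions(precision=4,suppress=True)
def ray(n,uv,T=None):
    p=ctrl.camera_params(n); K=np.array([[p['fx'],0,p['cx']],[0,p['fy'],p['cy']],[0,0,1]])
    P=p['pose'] if T is None else T
    x,y=cv2.undistortPoints(np.array([[uv]],float),K,p['D'])[0,0]
    return P[:3,3],P[:3,:3]@np.array([x,-y,-1.])
def plane(n,uv,z,T=None):
    o,d=ray(n,uv,T); return o+d*(z-o[2])/d[2]
def tri(a,ua,b,ub):
    o1,d1=ray(a,ua);o2,d2=ray(b,ub)
    s=np.linalg.lstsq(np.c_[d1,-d2],o2-o1,rcond=None)[0]
    p,q=o1+s[0]*d1,o2+s[1]*d2
    return (p+q)/2,np.linalg.norm(p-q)
def proj(n,X,T=None):
    p=ctrl.camera_params(n); K=np.array([[p['fx'],0,p['cx']],[0,p['fy'],p['cy']],[0,0,1]])
    P=np.linalg.inv(p['pose'] if T is None else T); c=(P[:3,:3]@np.atleast_2d(X).T).T+P[:3,3]
    return cv2.projectPoints(c*[1,-1,-1],np.zeros(3),np.zeros(3),K,p['D'])[0][:,0]
def wristT():
    T=np.eye(4);T[:3,:3]=ctrl.current_eef_rot();T[:3,3]=ctrl.current_tool_pos()
    return T@ctrl.camera_params("wrist")['T_tool_cam']
def R(yaw): # tool down, closing line (tool y) at world yaw+(-90)
    c,s=np.cos(yaw),np.sin(yaw); return np.array([[c,s,0],[s,-c,0],[0,0,-1.]])
E
python3 - <<'E'
import cv2,numpy as np
from h import *
a=cv2.imread('pics/scene0.png');b=cv2.imread('pics/side0.png')
cv2.imwrite('pics/c1.png',cv2.resize(a[120:275,190:405],None,fx=3.7,fy=3.7,interpolation=cv2.INTER_CUBIC))
cv2.imwrite('pics/c2.png',cv2.resize(b[125:300,235:410],None,fx=3.4,fy=3.4,interpolation=cv2.INTER_CUBIC))
for n,i in(('scene',a),('side',b)):
    h=cv2.cvtColor(i,cv2.COLOR_BGR2HSV)
    for nm,lo,hi in(('white',(0,0,150),(179,70,255)),('brown',(8,80,110),(22,200,255)),('shelf',(3,60,30),(20,200,110))):
        m=cv2.inRange(h,lo,hi); m[:100]=0
        k,l,s,c=cv2.connectedComponentsWithStats(m)
        print(n,nm,[(s[j,:5].tolist(),c[j].round(1).tolist()) for j in range(1,k) if 80<s[j,4]<6000])
E
```

```text
scene white [([154, 100, 34, 13, 362], [169.6, 105.7]), ([331, 100, 57, 22, 359], [358.7, 110.3]), ([343, 100, 52, 13, 353], [374.8, 103.7]), ([402, 100, 33, 19, 377], [415.0, 106.7]), ([406, 104, 34, 26, 258], [422.8, 117.7]), ([145, 114, 83, 54, 2770], [182.1, 143.9]), ([468, 128, 62, 63, 1250], [499.5, 157.5]), ([290, 151, 45, 35, 683], [320.9, 168.3]), ([315, 169, 54, 38, 851], [352.4, 186.8]), ([246, 172, 20, 46, 603], [254.9, 195.8]), ([436, 182, 43, 21, 269], [457.8, 188.3]), ([265, 189, 54, 63, 978], [284.4, 222.6]), ([300, 188, 10, 15, 97], [304.2, 194.9]), ([327, 203, 9, 15, 91], [331.0, 209.8]), ([387, 203, 65, 61, 2018], [424.8, 230.4]), ([191, 231, 27, 41, 828], [204.2, 250.7]), ([468, 246, 33, 28, 546], [485.1, 258.3]), ([364, 265, 23, 13, 168], [376.1, 270.2]), ([238, 274, 39, 28, 693], [257.0, 287.8]), ([358, 284, 16, 16, 105], [365.8, 291.7]), ([42, 338, 21, 16, 140], [52.1, 345.5]), ([275, 340, 34, 37, 810], [291.6, 356.7]), ([380, 346, 22, 17, 108], [390.1, 354.9])]
scene brown [([208, 111, 22, 14, 165], [216.0, 116.7]), ([463, 116, 52, 21, 323], [487.9, 125.7]), (
[... 1933 characters left out ...]
4, 104.4]), ([373, 100, 64, 47, 1470], [408.2, 116.6]), ([262, 104, 22, 28, 272], [276.2, 118.0]), ([206, 135, 39, 34, 206], [228.9, 152.3]), ([241, 167, 155, 96, 3259], [324.6, 213.5]), ([161, 177, 25, 24, 155], [172.6, 185.1]), ([155, 184, 44, 38, 616], [172.8, 205.0]), ([287, 189, 25, 18, 197], [296.4, 198.4]), ([408, 194, 78, 44, 314], [464.2, 224.0]), ([531, 228, 25, 34, 147], [542.3, 245.9]), ([559, 233, 32, 22, 160], [578.6, 245.0]), ([598, 266, 24, 19, 220], [610.8, 271.5]), ([254, 268, 32, 31, 446], [267.4, 283.8]), ([621, 274, 19, 126, 749], [634.7, 347.7]), ([50, 277, 47, 31, 106], [69.4, 296.5]), ([501, 277, 32, 30, 363], [516.8, 293.9]), ([95, 330, 18, 26, 105], [103.4, 343.1])]
```

View pics/c1.png

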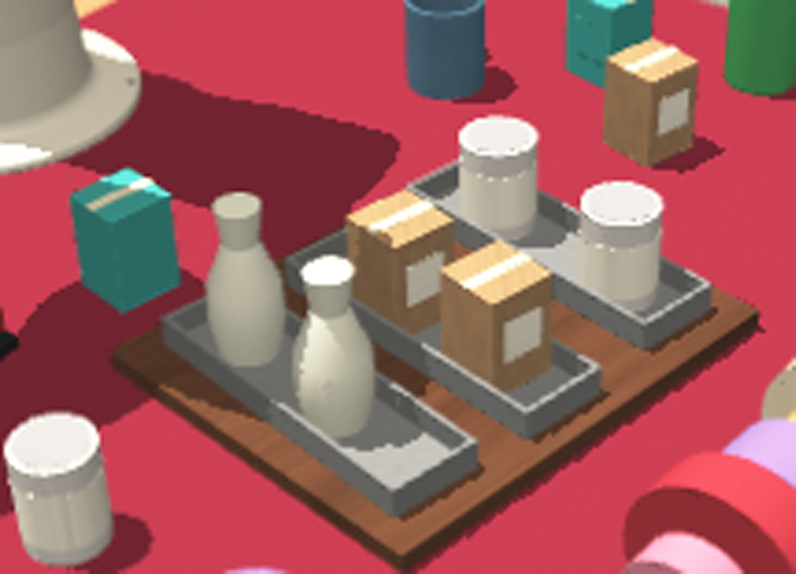

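View pics/c2.png

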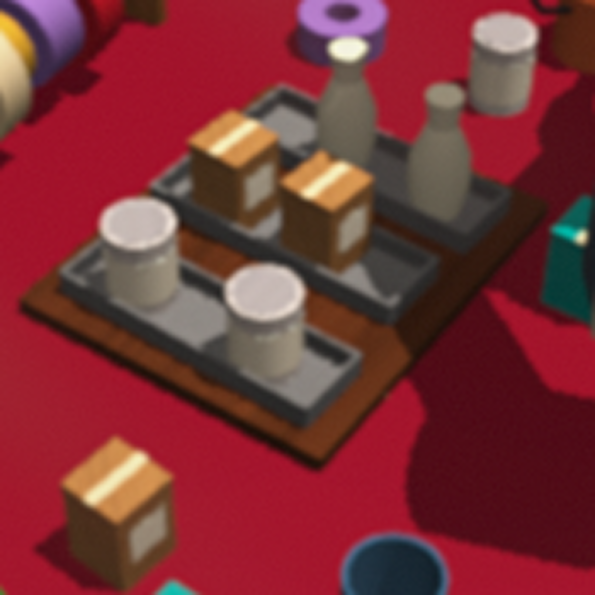

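Both crops confirm the brown box, scene (366,137) and side (270,266) at its top, as carton_new; the turquoise one stands just behind it. Next I'll triangulate the tops and tray corners from these picks.

```bash
cat > picks.py <<'E'
from h import *
s1=lambda p:((p[0]+.5)/3.7-.5+190,(p[1]+.5)/3.7-.5+120)
s2=lambda p:((p[0]+.5)/3.4-.5+235,(p[1]+.5)/3.4-.5+125)
for n,a,b in (('tin_f',(498,137),(265,291)),('tin_r',(621,204),(139,224)),('tin_n',(53,439),(504,34)),
  ('car_f',(400,219),(327,182)),('car_r',(496,271),(234,140)),('car_n',(651,62),(119,479)),
  ('shelf right',(757,316),(22,300))):
    p,e=tri('scene',s1(a),'side',s2(b)); print(n,p,'gap',round(e,4))
for n,a in (('tin tray back-right',(643,320)),('back-left',(710,285)),('front-left',(410,185)),('car front',(288,264)),('car back-right',(527,410)),('car back-left',(601,372))):
    print('scene',n,plane('scene',s1(a),.042))
for n,a in (('tin back-left',(60,272)),('front-left',(305,410)),('front-right',(359,358)),('car back-left',(150,187)),('car front-left',(392,305)),('car fr-right',(438,265))):
    print('side',n,plane('side',s2(a),.042))
for n,a,z in (('stapl',(175,215),.03),('mug',(311,120),.085),('pot',(147,255),.085),('tq left',(223,170),.084),('tq r',(355,115),.084),('spray',(398,97),.17),('jar',(423,148),.09),('tq3',(428,174),.084)): print(n,plane('scene',a,z))
def corners(c,yaw,z): 
    r=np.array([[np.cos(yaw),-np.sin(yaw)],[np.sin(yaw),np.cos(yaw)]])
for n,q in (('n scene',[(606,64),(652,39),(697,61),(649,84)]),('f',[(346,211),(393,191),(455,223),(407,249)]),('r',[(441,270),(497,241),(551,270),(496,303)])):
    X=np.array([plane('scene',s1(p),.084 if n[0]=='n' else .106)[:2] for p in q]); d=np.roll(X,-1,0)-X
    print(n,X.mean(0),'edges mm',np.linalg.norm(d,axis=1)*1e3,'ang',np.degrees(np.arctan2(d[:,1],d[:,0])))
for n,q in (('n side',[(63,485),(117,438),(173,475),(122,518)]),('f',[(281,182),(323,152),(373,183),(330,212)]),('r',[(189,140),(235,111),(279,141),(233,168)])):
    X=np.array([plane('side',s2(p),.084 if n[0]=='n' else .106)[:2] for p in q]); d=np.roll(X,-1,0)-X
    print(n,X.mean(0),'edges mm',np.linalg.norm(d,axis=1)*1e3,'ang',np.degrees(np.arctan2(d[:,1],d[:,0])))
E
python3 picks.py
```

```text
tin_f [0.5092 0.1065 0.1018] gap 0.0024
tin_r [0.6378 0.0902 0.1013] gap 0.0019
tin_n [ 0.5038 -0.334   0.0809] gap 0.0042
car_f [ 0.5299 -0.0299  0.1045] gap 0.0028
car_r [ 0.6253 -0.0377  0.1053] gap 0.0027
car_n [0.511  0.3069 0.083 ] gap 0.0013
shelf right [0.7296 0.1415 0.0136] gap 0.0011
scene tin tray back-right [0.6876 0.051  0.042 ]
scene back-left [0.7005 0.1177 0.042 ]
scene front-left [0.4374 0.0816 0.042 ]
scene car front [ 0.4394 -0.0597  0.042 ]
scene car back-right [ 0.6868 -0.0822  0.042 ]
scene car back-left [ 0.7006 -0.017   0.042 ]
side tin back-left [0.7025 0.1206 0.042 ]
side front-left [0.4485 0.152  0.042 ]
side front-right [0.4388 0.0823 0.042 ]
side car back-left [ 0.6985 -0.0096  0.042 ]
side car front-left [0.4439 0.0157 0.042 ]
side car fr-right [ 0.4326 -0.0467  0.042 ]
stapl [ 0.3128 -0.2858  0.03  ]
mug [0.3087 0.282  0.085 ]
pot [ 0.4505 -0.4603  0.085 ]
tq left [ 0.3135 -0.1064  0.084 ]
tq r [0.398 0.404 0.084]
spray [0.5288 0.4525 0.17  ]
jar [0.6915 0.3458 0.09  ]
tq3 [0.7708 0.2385 0.084 ]
n scene [0.5114 0.3054] edges mm [60.7683 52.6472 58.2395 48.0183] ang [ 86.1154  -8.8377 -98.2843 173.9132]
f [ 0.5294 -0.0313] edges mm [42.2877 62.8429 46.6474 67.0366] ang [ 78.4168  -3.4857 -95.8578 172.4585]
r [ 0.6245 -0.0387] edges mm [52.5391 51.5646 54.1754 54.2703] ang [ 81.9772  -4.6775 -95.0873 173.5015]
n side [0.5114 0.3077] edges mm [55.9147 54.3882 50.8896 52.4163] ang [-98.3148 170.921   79.2668  -3.5597]
f [ 0.5303 -0.0272] edges mm [53.2274 57.6339 51.7095 54.9558] ang [-101.7358  165.1255   75.3664  -13.3745]
r [ 0.6261 -0.0364] edges mm [55.946  56.9531 52.8792 53.8005] ang [-103.2205  162.7074   73.5096  -14.1699]
```

```bash
python3 - <<'E'
from h import *
ctrl.goto([.52,0,.33],R(np.radians(-7)))
ctrl.sleep(.3)
T=wristT(); np.save('T1.npy',T); cv2.imwrite('pics/w1.png',ctrl.read_camera('wrist'))
print(ctrl.current_t(),ctrl.current_q())
E
```

```text
2.8917 [-6.6006 13.239  78.816  -0.0015 87.9489 90.4134]
```

View pics/w1.png

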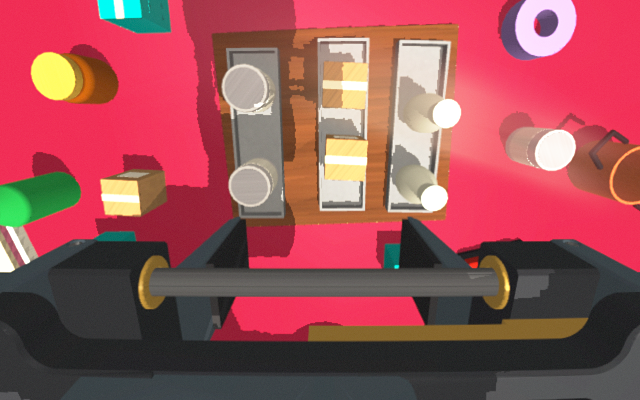

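Wrist view: trays from left to right are tin (227–284, 48–218), carton (318–368, 39–210) and vase. carton_new's top is about (120,197), the new tin's lid about (554,149), and the spray bottle about (65,190), to the left of the carton. I'll convert these and compare with the earlier estimates.

```bash
python3 - <<'E'
from h import *
T=np.load('T1.npy'); i=cv2.imread('pics/w1.png')
W=lambda uv,z:plane('wrist',uv,z,T)[:2]
for n,q in (('tin tray',[(284,217),(277,48),(227,49),(240,218)]),('car tray',[(367,209),(368,39),(318,40),(320,210)])):
    X=np.array([W(p,.042) for p in q]); d=np.roll(X,-1,0)-X
    print(n,X.mean(0),np.linalg.norm(d,axis=1)*1e3,np.degrees(np.arctan2(d[:,1],d[:,0])))
for n,p,z in (('tin_f',(255,183),.102),('tin_r',(246,87),.102),('tin_n',(554,149),.08),('car_r',(346,85),.106),('car_f',(346,158),.106),('car_n',(120,197),.084),('spray cap',(30,200),.13)): print(n,W(p,z))
h=cv2.cvtColor(i,cv2.COLOR_BGR2HSV)
m=cv2.inRange(h,(8,60,190),(28,200,255));k,l,s,c=cv2.connectedComponentsWithStats(m[:240]);print([(s[j].tolist(),c[j].round(1).tolist()) for j in range(1,k) if s[j,4]>150])
m=cv2.inRange(h,(0,0,190),(179,45,255));k,l,s,c=cv2.connectedComponentsWithStats(m[:240]);print([(s[j].tolist(),c[j].round(1).tolist()) for j in range(1,k) if s[j,4]>150])
E
```

```text
tin tray [0.5692 0.0965] [255.711   72.0379 256.6494  72.8088] [ -6.6598  83.6586 173.1706 -95.6072]
car tray [ 0.5656 -0.0363] [253.8882  71.1977 254.0325  76.8071] [ -5.281   84.1416 173.4535 -95.7548]
tin_f [0.5127 0.0972]
tin_r [0.6395 0.086 ]
tin_n [ 0.5057 -0.3355]
car_r [ 0.6257 -0.0422]
car_f [ 0.5326 -0.0325]
car_n [0.5131 0.307 ]
spray cap [0.5333 0.4014]
[([295, 25, 163, 158, 6489], [370.7, 92.0]), ([322, 88, 44, 22, 790], [344.3, 98.4]), ([295, 120, 21, 23, 336], [304.8, 131.7]), ([439, 127, 13, 32, 319], [444.9, 142.5]), ([511, 128, 34, 24, 253], [524.4, 137.8]), ([609, 146, 31, 59, 309], [620.9, 177.6]), ([436, 160, 13, 30, 249], [442.3, 173.4]), ([100, 179, 39, 18, 556], [119.1, 186.8]), ([102, 197, 39, 19, 490], [121.7, 208.1])]
[([516, 0, 60, 56, 2158], [544.8, 25.9]), ([318, 38, 51, 25, 212], [350.2, 42.6]), ([388, 40, 73, 172, 4932], [422.4, 118.2]), ([329, 44, 34, 18, 384], [348.1, 49.9]), ([222, 64, 51, 55, 864], [248.4, 91.3]), ([341, 81, 27, 59, 333], [357.7, 94.4]), ([318, 105, 43, 28, 514], [341.6, 114.9]), ([535, 130, 41, 41, 1286], [554.7, 149.8]), ([325, 155, 42, 11, 347], [345.4, 159.9]), ([319, 162, 46, 49, 1106], [339.0, 191.5]), ([229, 166, 42, 41, 359], [249.8, 185.1]), ([102, 194, 37, 9, 257], [120.0, 197.9])]
```

```bash
cat >> h.py <<'E'
YAW=np.radians(-6.5); C={'tin':np.array([.569,.099]),'car':np.array([.566,-.0345])}
def L(t,x,y=0.):
    c,s=np.cos(YAW),np.sin(YAW); return C[t]+[c*x-s*y,s*x+c*y]
def loc(t,p):
    c,s=np.cos(YAW),np.sin(YAW); d=np.array(p[:2])-C[t]; return np.array([c*d[0]+s*d[1],-s*d[0]+c*d[1]])
E
python3 - <<'E'
from h import *
ctrl.command_gripper(.22)
for t,x0,x1 in (('car',.119,-.010),('tin',.131,-.004)):
    o=R(YAW)
    ctrl.goto([*L(t,x0),.20],o); ctrl.move_l([*L(t,x0),.075],vel=.25)
    hit=ctrl.move_l([*L(t,x0),.049],vel=.08,contact_N=8); print(t,'down hit',hit,ctrl.current_tool_pos())
    if hit: break
    hit=ctrl.move_l([*L(t,x1),.049],vel=.06,contact_N=14)
    p=ctrl.current_tool_pos(); print('push hit',hit,loc(t,p),ctrl.current_contact_force())
    ctrl.move_l([*L(t,loc(t,p)[0]+.012),.049],vel=.1); q=ctrl.current_tool_pos()
    ctrl.move_l([q[0],q[1],.20],vel=.3)
ctrl.goto([.54,0,.33],R(YAW)); ctrl.sleep(.2)
T=wristT(); np.save('T2.npy',T); cv2.imwrite('pics/w2.png',ctrl.read_camera('wrist'))
print(ctrl.current_t())
E
```

```text
car down hit False [ 0.684  -0.0479  0.0486]
push hit True [ 0.004  -0.0001] [ 2.6203 -0.4011  3.0374]
tin down hit False [0.699  0.0842 0.0487]
push hit True [0.009  0.0002] [ 4.9057 -0.4415 -1.2861]
14.1917
```

View pics/w2.png

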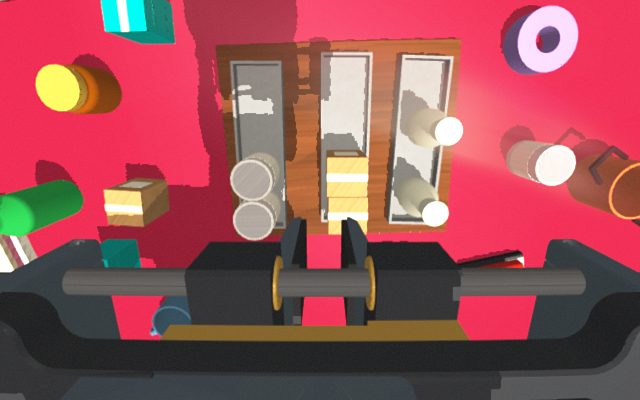

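The wrist view shows both rows closed up against their lips: tin tops at (255,175) and (256,217), cartons at (347,173) and (347,212). The stop positions agree with geometry. Now the new carton.

```bash
cat >> h.py <<'E'
def pick(xy,o,z=.045):
    ctrl.command_gripper(1.0)
    ctrl.goto([*xy,.20],o); ctrl.move_l([*xy,z+.02],vel=.2); ctrl.move_l([*xy,z],vel=.08)
    ctrl.command_gripper(0.0)
    print('width mm',ctrl.current_grip_width()*91,'force',ctrl.current_grasp_force())
    ctrl.move_l([*xy,.24],vel=.25)
def lower(t,x,y=0.,z=.067):
    o=R(YAW); ctrl.goto([*L(t,x,y),.24],o); ctrl.move_l([*L(t,x,y),z+.035],vel=.2); ctrl.sleep(.2)
    hit=ctrl.move_l([*L(t,x,y),z-.006],vel=.03,contact_N=5)
    p=ctrl.current_tool_pos(); f=ctrl.current_contact_force(); print('lower',hit,p,loc(t,p),f,ctrl.current_t()); return p
E
python3 - <<'E'
from h import *
pick([.512,.307],R(np.radians(83.)))
lower('car',.022)
E
```

```text
width mm 56.19130437490916 force 29.364858269691467
lower True [ 0.5874 -0.0369  0.0667] [0.0216 0.0001] [-0.1397  1.2798  2.7984] 22.8167
```

```bash
python3 - <<'E'
from h import *
def release():
    ctrl.command_gripper(.80); p=ctrl.current_tool_pos(); ctrl.move_l([p[0],p[1],.24],vel=.2)
release()
pick([.505,-.335],R(YAW))
p=lower('tin',.031)
for dy in (.003,-.003):
    if p[2]<.071: break
    q=ctrl.current_tool_pos(); ctrl.move_l([q[0],q[1],q[2]+.015],vel=.1)
    p=lower('tin',.031,dy)
if p[2]<.071:
    release(); ctrl.goto([.54,0,.33],R(YAW)); ctrl.sleep(.3)
np.save('T3.npy',wristT()); cv2.imwrite('pics/w3.png',ctrl.read_camera('wrist')); print(ctrl.current_t())
E
```

```text
width mm 58.69717313304828 force 30.015931519155856
lower True [0.5999 0.0952 0.067 ] [ 0.0311 -0.0003] [-0.9754 -2.1214  5.7744] 32.45
34.8833
```

View pics/w3.png

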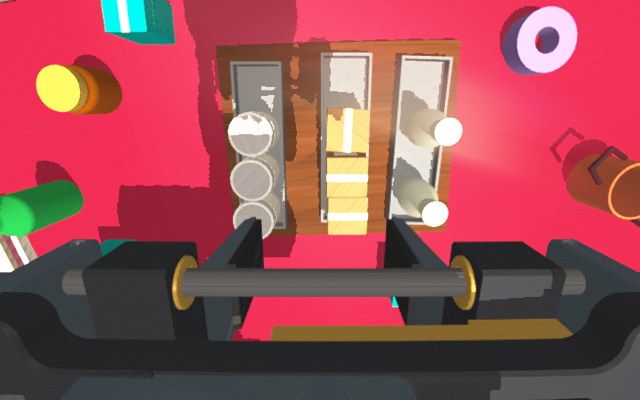

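The wrist view shows three upright in each row, with small gaps behind the new ones: tins at (251,132), (254,179), (254,217), and a carton gap at y≈154. There's time left, so I'll nudge both rows closed gently the same way.

```bash
python3 - <<'E'
from h import *
ctrl.command_gripper(.22)
for t,x0,x1 in (('tin',.095,.058),('car',.085,.050)):
    ctrl.goto([*L(t,x0),.20],R(YAW)); ctrl.move_l([*L(t,x0),.075],vel=.25)
    hit=ctrl.move_l([*L(t,x0),.049],vel=.08,contact_N=8); print(t,'down hit',hit)
    if hit: break
    hit=ctrl.move_l([*L(t,x1),.049],vel=.04,contact_N=12)
    p=ctrl.current_tool_pos(); print('push hit',hit,loc(t,p))
    ctrl.move_l([*L(t,loc(t,p)[0]+.012),.049],vel=.1); q=ctrl.current_tool_pos()
    ctrl.move_l([q[0],q[1],.20],vel=.3)
ctrl.goto([.54,0,.33],R(YAW)); ctrl.sleep(.3)
T=wristT(); i=ctrl.read_camera('wrist'); cv2.imwrite('pics/w4.png',cv2.resize(i[30:240,200:470],None,fx=2.8,fy=2.8)); print(ctrl.current_t())
E
```

```text
tin down hit False
push hit True [0.0689 0.0001]
car down hit False
push hit True [ 0.0601 -0.    ]
43.7083
```

View pics/w4.png

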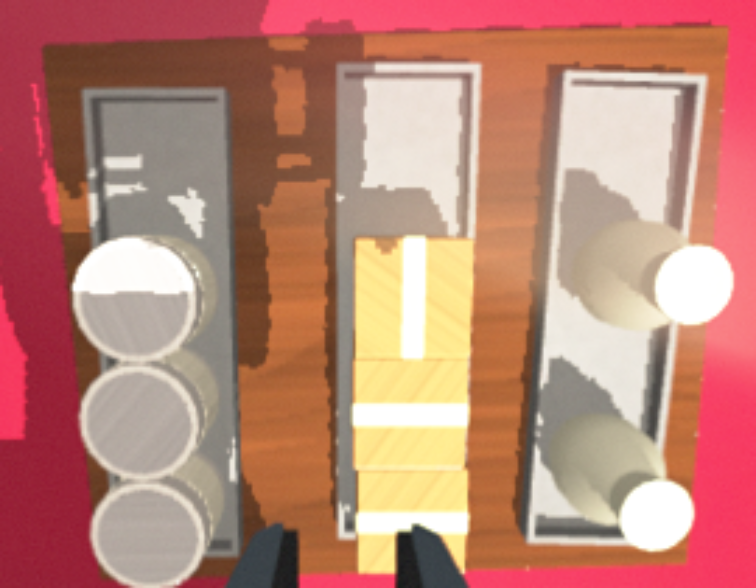

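The crop shows both rows of three closed up, upright and in their trays (tin lids at (138,300), (140,420), (147,532); cartons at (413,300), (410,413), (410,522)). The stop positions, 0.069 and 0.060, match the closed-row geometry.

```bash
python3 -c "
from bench import ctrl
print(ctrl.sign_off(),ctrl.current_t())"
```

```text
the job is handed in; nothing more can be done
the job is handed in; nothing more can be done
```

I restocked both rows and handed the job in at about 44 s; by the last wrist picture each row stands closed up against its front lip with the new tin and new carton upright behind, but the hand-in gave no verdict.

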